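Seat a spacer in the drill jig's corner pocket

TASK

Load the drill jig for its next hole: push the blue spacer flat against the jig's aluminium rail while it is still well short of the pocket, then slide it along the rail, keeping it against the rail, under the bush bridge and into the corner pocket until it sits fully home against both the rail and the end stop. Only push or drag it with the fingers, never lift or tip it, and leave the other things on the bench where they are.

Things in the scene. Friction and masses are not known exactly. Their poses are not given: they have to be found in the camera images.
- jig: Drill jig fixed to the bench: dark wooden board 170 (its x) x 320 (its y) x 18 mm, with an aluminium rail on its far side and a dark steel corner pocket at its left end. Origin: centre of the board's underside; x points away from the robot, y to the robot's left, give or take a yaw of up to about 0.3 rad. The board's top is 18 mm above the bench.
- rail (a point): On the board's top, at the middle of the rail's inner (robot-side) face; axes as the jig's, so x points into the rail. Jig frame x = 45, y = 0, z = 18 mm. The aluminium rail runs along y, 150 mm either way, is 20 mm thick and stands 18 mm above the board.
- lip (a point): On the board's top, at the open end of the lip's pocket-side face (jig frame x = 5, y = 95, z = 18 mm); axes as the jig's. The dark lip faces the rail 40 mm away, runs from here 30 mm along +y to the end stop, is 18 mm thick and 18 mm high. At this end a 45 degree lead-in flares away from the rail, reaching back 12 mm towards -y. The pocket is open towards -y.
- bush (a point): Top centre of the brass drill bush, 39 mm above the board (jig frame x = 27, y = 112, z = 57 mm); axes as the jig's. It sits on a dark steel bridge 14 mm wide along y that spans the pocket from lip to rail, its underside 24 mm above the board, so the seated spacer lies partly beneath it.
- seat (a point): Where the spacer's origin lies when fully home: on the board's top, 18 mm from the rail's face and 30 mm from the end stop's face (jig frame x = 27, y = 95, z = 18 mm). Axes as the jig's: x into the rail, y along the rail towards the end stop. The end stop is 25 mm thick, 58 mm wide from the rail towards -x, 18 mm high.
- spacer: Blue plastic block, 36 (its x) x 60 (its y) x 20 mm high, about 60 g, two dark marks on top; slides with under 1 N. Origin: centre of its underside. It starts flat on the board, 135 to 205 mm short of its seat along the rail and 47 to 77 mm off it, turned up to 0.45 rad. Seated, its length lies along the rail, the leading 30 mm beside the lip, the trailing 30 mm sticking out.
- jar: Grey plastic screw jar with black twist lid, diameter 52, height 58 mm, standing on the jig's board on the robot side of the lip (jig x about -50, y about +95 to +125 mm). Origin: centre of its underside. Leave alone.
- torch: Small aluminium torch standing on its head, diameter 36 at the foot, 108 mm tall. Origin: centre of its underside. It stands on the bench beside the jig, left or right. Leave alone.
- spare: Yellow spare spacer, 36 x 60 x 20 mm, on the bench beside the jig, left or right. Origin: centre of its underside. Leave alone.
- square: Combination square lying on the bench beyond the jig: steel blade 25 x 300 x 4 mm along its y, dark head 18 mm high. Origin: underside of the blade's middle. Leave alone.
- mallet: Orange-headed mallet lying on the bench to the left, 280 mm long along its x, 60 mm high. Origin: on the bench under the handle. Leave alone.
Not all that is in view belongs to the job. Of the things shaped like the spacer, the blue one is meant.

How it is judged:
By the outcome, as a careful person would: the job done as asked, in the order asked, and still so for the second after the job is handed in, with the robot touching nothing.
It also fails if it takes over 51 s, if anything falls off the work surface, if the arm or the gripper's body presses on something with over 40 N, if the wrist force passes 120 N, or if a joint passes its speed limit or range.

ROBOT

A 7-joint arm with a two-finger parallel gripper is mounted at the origin on the work surface. World frame = base frame: x ahead of the robot, y to its left, z up, the work surface at z = 0. Lengths are in m, angles in rad, forces in N, time in s.
With the tool pointing down it reaches from about 0.4 to 0.85 m from the base axis. Payload 4.5 kg.
Tool frame: the origin (TCP) lies midway between the tips of the shut fingers; the grasp point (between the pads) lies 19 mm behind it; z points along the fingers, x is the direction in which the jaws open and shut, and the axes are right-handed (so a half turn about z gives the same grasp; the last joint's range is limited). The gripper opens to 85 mm and grips with 20 to 120 N. Pads are 22 mm wide; open, the fingers measure 114 mm over their backs; the gripper's body (76 mm by 85 mm) begins 54 mm behind the grasp point. The pads swing forward as they close: fully open they stand 13 mm farther back than shut.
Start: joints at [-1.284, 0.689, -0.195, 1.565, 0.157, 0.902, -0.215], TCP at [0.156, 0.605, 0.231] pointing down, gripper open.
Joint ranges: [-3.01, 3.01], [-0.46, 2.08], [-1.47, 1.51], [0.13, 2.56], [-1, 4.14], [0.04, 2.09], [-2.66, 2.66]. Speed limits (rad/s): [2.57, 2.57, 3.14, 3.14, 3.14, 3.14, 3.14].

INTERFACE

Orientations are given as a unit quaternion [x, y, z, w].
In Python, from workcell import * gives the robot as it stands.
- The arm moves only by the shell command python3 -m handwheel 'ROWS' [OPENING] [FORCE]. ROWS is a JSON object of lists of equal length, an entry for each row: "linear": the shift along the tool's x, y, z in mm, a list of three; "twist": the turn about the tool's z in degrees. A call has 1 to 8 rows; each row shifts and turns the commanded pose from where the row before left it, along the tool's axes as they then stand; what a row does not reach is not made up. A row lasts 1/12 s, in which the tool goes at most 41.7 mm and 7.16 degrees, less where a joint would pass 70% of its speed; a pose out of reach is approached as far as the arm can. A call with a gripper value outside its range is refused whole. OPENING is the finger opening in mm, from 0 to 85.4, set as the call begins (- or left out, the last holds). The fingers move at their own pace and stop on an object; FORCE is the grip in N (left out, the last holds). Time passes only in rows, so rows that do not move let the fingers close. It gives the time, the measured TCP pose, the force and the opening at its end, in the units of the state.
- state(): the state, without advancing time (a new reading comes with each control period).
- camera(name): name is "scene" or "side" or "wrist"; returns the picture (420x560x3 uint8, red, green, blue); there is no depth.
- get_calibration(name): a dict with "camera_matrix" (3x3 intrinsics, pixels), "R" (3x3) and "t" (3): a world point X has camera coordinates R X + t; the wrist camera has in their place "T_tool_cam" (4x4, takes a point from camera to tool coordinates, whose origin is the TCP and whose axes are the tool frame's). Camera axes: x right, y down, z forward; pixel columns grow to the right and rows downward; lengths in m; the calibration is good to about 2 mm. A picture is of the moment at which its call begins: read the wrist's pose just before it. get_calibration takes no time and is no camera call.
- hand_in(): hands the job in, once; it reports no verdict.
The state is a dict: "clock": time; "joints": joint angles; "joint_vel": joint speeds; "joint_efforts": joint torques, N m; "tcp_pos": TCP position; "ee_rot": TCP orientation; "wrist_force": force on the tool from outside, world axes, zero at the start; "torque": the same for the moment, N m; "gripper_width": opening from 0.0 (shut) to 1.0 (fully open).
Only numpy, scipy, OpenCV 4.12 (cv2) and the standard library are available. Lean on these libraries where they do the work, as an engineer would, in place of code of your own. Each camera call takes 0.05 s, during which the arm holds its last target.

## Working session

There is one attempt and no reset: what is moved stays moved. The work goes in short steps, Python scripts to look and compute and a shell command to move; the robot and the scene stay as the last step left them, time stands still between calls to the robot, and variables do not carry over. Pictures are saved under pics/ and viewed, and the job is handed in when it is done.

```bash
mkdir -p pics; ls; python3 - <<'E'
from workcell import *
import cv2
s=state()
for k,v in s.items(): print(k,v)
for n in ("scene","side","wrist"):
    im=camera(n); cv2.imwrite(f"pics/{n}0.png",im[:,:,::-1])
    print(n,get_calibration(n))
E
```

```text
pics
clock 0.0
joints [-1.28419125  0.68999737 -0.19445061  1.56641489  0.15727816  0.9024732
 -0.2150865 ]
joint_vel [-3.54711115e-05  2.93215487e-03 -1.52711873e-03 -2.26418643e-04
  1.02042865e-03  1.49993097e-05  1.79380048e-03]
joint_efforts [ 3.59302257e-04 -5.39609814e+01 -1.26643471e+00 -1.58542460e+01
  9.07047914e-03  9.49227222e-03 -1.29543957e-05]
tcp_pos [0.15623368 0.60445475 0.2304552 ]
ee_rot [ 7.90593754e-01  6.12340270e-01 -7.02457646e-04  6.45104890e-04]
wrist_force [ 1.06377613 -0.24273305 -0.65443152]
torque [-0.00557837 -0.01218528 -0.01854749]
gripper_width 0.9975346951576542
scene {'camera_matrix': array([[417.8852325 ,   0.        , 288.60288275],
       [  0.        , 417.8852325 , 210.87718983],
       [  0.        ,   0.        ,   1.        ]]), 'R': array([[-0.61111747,  0.79153199, -0.00354253],
       [ 0.67728186,  0.52058169, -0.51988843],
       [-0.40966415, -0.3201122 , -0.85422682]]), 't': array([ 0.30227874, -0.36162246,  1.45702621])}
side {'camera_matrix': array([[431.71640487,   0.        , 279.58817592],
       [  0.        , 431.71640487, 208.31877852],
       [  0.        ,   0.        ,   1.        ]]), 'R': array([[ 0.91255477, -0.40888926, -0.00730486],
       [-0.31315825, -0.68719248, -0.65551385],
       [ 0.26301273,  0.60047987, -0.75514782]]), 't': array([-0.4841664 ,  0.24740572,  1.23478369])}
wrist {'camera_matrix': array([[346.06892536,   0.        , 280.48620897],
       [  0.        , 346.06892536, 214.41640125],
       [  0.        ,   0.        ,   1.        ]]), 'T_tool_cam': array([[ 9.99999893e-01,  1.96799984e-04, -4.18330887e-04,
        -5.81835916e-04],
       [-6.65774199e-05,  9.56741253e-01,  2.90940149e-01,
        -7.47312254e-02],
       [ 4.57491434e-04, -2.90940090e-01,  9.56741164e-01,
        -1.41425795e-01],
       [ 0.00000000e+00,  0.00000000e+00,  0.00000000e+00,
         1.00000000e+00]])}
```

View pics/scene0.png

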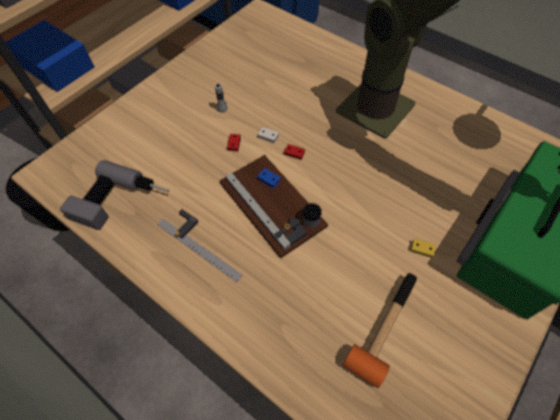

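View pics/side0.png

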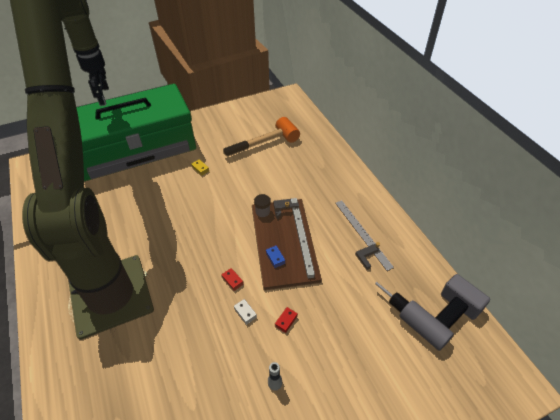

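View pics/wrist0.png

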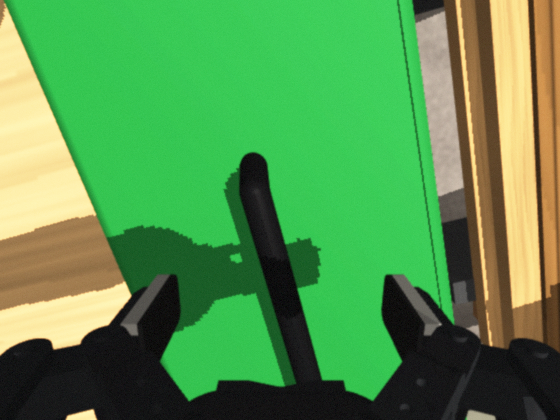

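The blue spacer is at about (269,177) in the scene view and (275,257) in the side view. It lies on the board, and the jar and pocket are at the board's left end. Things that could be mistaken for it are the red blocks (234,142) and (294,151), the white block (268,134), the yellow spare (423,248), and the blue crates on the shelf (50,55). The wrist view shows the gripper above the green toolbox, with its handle at (265,220), so I must rise before traversing.

```bash
cat > h.py <<'E'
import numpy as np, cv2
from scipy.spatial.transform import Rotation as Rn
from workcell import *
def cam(name, st=None):
    c=get_calibration(name); K=c["camera_matrix"]
    if name=="wrist":
        T=np.eye(4); T[:3,:3]=Rn.from_quat(st["ee_rot"]).as_matrix(); T[:3,3]=st["tcp_pos"]
        W=T@c["T_tool_cam"]; return K,W[:3,:3],W[:3,3]
    R,t=np.array(c["R"]),np.array(c["t"]); return K,R.T,-R.T@t
def ray(C,px):
    K,R,o=C; px=np.atleast_2d(np.asarray(px,float))
    d=np.linalg.solve(K,np.c_[px,np.ones(len(px))].T).T@R.T
    return o,d/np.linalg.norm(d,axis=1)[:,None]
def onz(C,px,z):
    o,d=ray(C,px); return o+d*((z-o[2])/d[:,2])[:,None]
def tri(C1,p1,C2,p2):
    A=[];b=[]
    for C,p in((C1,p1),(C2,p2)):
        o,d=ray(C,p); P=np.eye(3)-np.outer(d[0],d[0]); A.append(P); b.append(P@o)
    x=np.linalg.solve(A[0]+A[1],b[0]+b[1])
    return x,[np.linalg.norm(A[i]@x-b[i])*1e3 for i in(0,1)]
def proj(C,X):
    K,R,o=C; q=(np.atleast_2d(X)-o)@R@K.T; return q[:,:2]/q[:,2:]
def blue(im,roi=None):
    h=cv2.cvtColor(im,cv2.COLOR_RGB2HSV)
    m=((h[...,0]>105)&(h[...,0]<128)&(h[...,1]>130)&(h[...,2]>60)).astype(np.uint8)
    if roi: 
        k=np.zeros_like(m); x0,y0,x1,y1=roi; k[y0:y1,x0:x1]=1; m*=k
    return m
E
python3 - <<'E'
from h import *
a=cv2.imread("pics/scene0.png");b=cv2.imread("pics/side0.png")
ca=cv2.resize(a[140:270,200:350],None,fx=5,fy=4.6,interpolation=cv2.INTER_CUBIC)
ca=cv2.resize(a[150:262,210:335],None,fx=5,fy=5,interpolation=cv2.INTER_CUBIC)
cb=cv2.resize(b[185:295,240:330],None,fx=5,fy=5,interpolation=cv2.INTER_CUBIC)
cv2.imwrite("pics/ca.png",ca);cv2.imwrite("pics/cb.png",cb)
A=cam("scene");B=cam("side")
ma=blue(a[:,:,::-1].copy(),(220,150,330,260));mb=blue(b[:,:,::-1].copy(),(240,190,330,300))
pa=np.argwhere(ma).mean(0)[::-1];pb=np.argwhere(mb).mean(0)[::-1]
print(pa,pb,ma.sum(),mb.sum(),tri(A,pa,B,pb))
E
```

```text
[268.60888889 177.48      ] [274.84375  255.109375] 225 192 (array([ 0.47643402, -0.0891656 ,  0.03074957]), [np.float64(0.9715749664530818), np.float64(0.9715749664531693)])
```

View pics/ca.png

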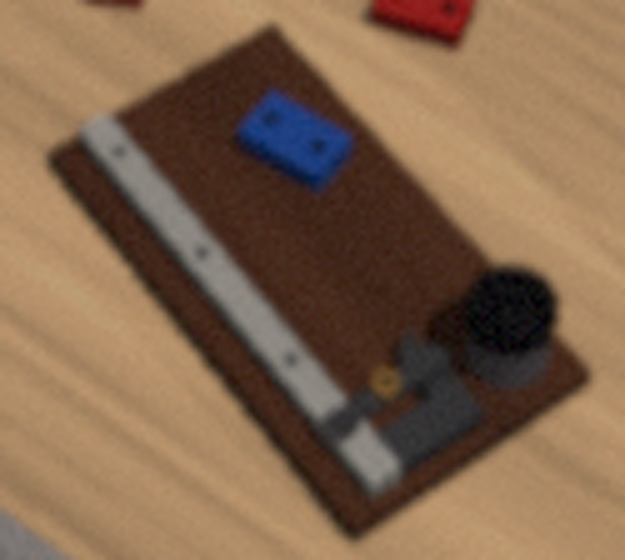

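View pics/cb.png

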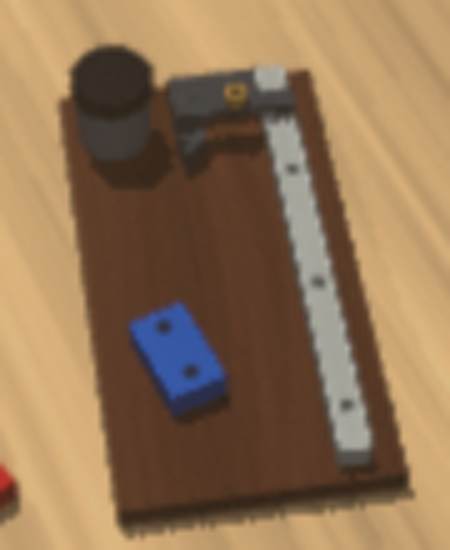

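```bash
python3 - <<'E'
from h import *
A=cam("scene");B=cam("side")
oa=np.array([210,150]);ob=np.array([240,185])
# rail top inner edge
a=onz(A,[np.array([125,122])/5+oa,np.array([402,462])/5+oa],.036)
b=onz(B,[np.array([335,448])/5+ob,np.array([265,125])/5+ob],.036)
for q in(a,b):
    d=q[1]-q[0]; print(q.round(3),np.linalg.norm(d[:2]),np.degrees(np.arctan2(-d[0],d[1])))
print("bush",tri(A,np.array([386,380])/5+oa,B,np.array([235,94])/5+ob))
s=state();R=Rn.from_quat(s["ee_rot"]).as_matrix();print(R.round(3))
T=np.array([.44,-.03,.33]);print((R.T@(T-s["tcp_pos"])*1e3).round())
E
```

```text
[[ 0.533 -0.175  0.036]
 [ 0.613  0.098  0.036]] 0.2846522644347809 -16.398325692952742
[[ 0.531 -0.191  0.036]
 [ 0.598  0.045  0.036]] 0.2460595894397374 -15.959587453056614
bush (array([0.58564428, 0.06497368, 0.05190034]), [np.float64(0.5364256868271423), np.float64(0.536425686827195)])
[[ 0.25   0.968 -0.   ]
 [ 0.968 -0.25  -0.001]
 [-0.001  0.    -1.   ]]
[-544.  433.  -99.]
```

```bash
python3 -m handwheel '{"linear":[[0,0,-25],[0,0,-35],[0,0,-30],[0,0,-10],[-12,10,0],[-24,19,0],[-30,24,0],[-30,24,0]],"twist":[0,0,0,0,0,0,0,0]}' 0
python3 -m handwheel '{"linear":[[-30,24,0],[-30,24,0],[-30,24,0],[-30,24,0],[-30,24,0],[-30,24,0],[-30,24,0],[-30,24,0]],"twist":[0,0,0,0,0,0,0,0]}'
```

```text
clock: 0.82
tcp_pos: [0.2067, 0.4915, 0.3304]
ee_rot: [0.79, 0.613, -0.001, 0.0]
wrist_force: [1.4, -0.0, 0.5]
gripper_width: -0.002
clock: 1.48
tcp_pos: [0.3328, 0.2105, 0.331]
ee_rot: [0.791, 0.612, -0.0, 0.0]
wrist_force: [0.4, 0.3, 0.1]
gripper_width: 0.001
```

```bash
python3 -m handwheel '{"linear":[[-30,24,0],[-30,24,0],[-30,24,0],[-30,24,0],[-30,20,0],[-28,20,0],[-20,15,0],[-10,7,0]],"twist":[0,0,0,0,0.5,0.5,0.5,0.2]}'
python3 -m handwheel '{"linear":[[0,0,0],[0,0,0]],"twist":[0,0]}'
python3 - <<'E'
from h import *
s=state();print(s["joints"].round(2),s["tcp_pos"],s["clock"])
im=camera("wrist");cv2.imwrite("pics/w1.png",im[:,:,::-1]);np.save("w1.npy",np.r_[s["tcp_pos"],s["ee_rot"]])
E
```

```text
clock: 2.15
tcp_pos: [0.4331, -0.0328, 0.3308]
ee_rot: [0.801, 0.598, -0.001, 0.001]
wrist_force: [1.0, 0.9, 0.4]
gripper_width: -0.001
clock: 2.32
tcp_pos: [0.4322, -0.0288, 0.3308]
ee_rot: [0.8, 0.6, -0.0, -0.001]
wrist_force: [-0.6, -0.0, -0.3]
gripper_width: -0.001
[-0.01  0.3  -0.03  1.97  0.01  0.88  1.23] [ 0.43223627 -0.02879395  0.33079194] 2.3167
```

View pics/w1.png

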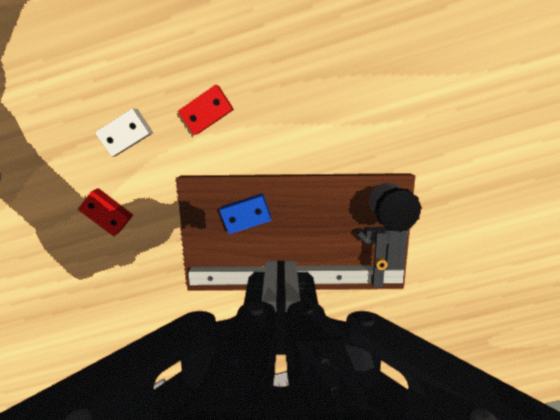

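The wrist view shows the board with the blue spacer at (245,214), the rail along row 277 or so, the bush at (382,265) and the jar at (395,208). The yellow spare isn't in this view. The red and white blocks are off the board. I'll measure next.

```bash
python3 - <<'E'
from h import *
p=np.load("w1.npy");C=cam("wrist",dict(tcp_pos=p[:3],ee_rot=p[3:]))
im=cv2.imread("pics/w1.png")[:,:,::-1].copy()
cv2.imwrite("pics/w1c.png",cv2.resize(im[165:300,165:430],None,fx=3,fy=3,interpolation=cv2.INTER_CUBIC)[:,:,::-1])
# rail inner edge: per column strongest dark->bright going down, sub-pixel
g=im.astype(float).mean(2); pts=[]
for x in list(range(195,240))+list(range(325,370)):
    c=g[255:282,x]; d=np.diff(c); i=d.argmax(); 
    w=d[max(0,i-1):i+2]; pts.append([x,255+max(0,i-1)+ (w*np.arange(len(w))).sum()/w.sum()+.5])
pts=np.array(pts);k=np.polyfit(pts[:,0],pts[:,1],1);r=pts[:,1]-np.polyval(k,pts[:,0]);ok=abs(r)<1
k=np.polyfit(pts[ok,0],pts[ok,1],1);print("rail edge",k,ok.sum(),r[ok].std())
E=onz(C,[[195,np.polyval(k,195)],[370,np.polyval(k,370)]],.036)
d=(E[1]-E[0])[:2];d/=np.linalg.norm(d);n=np.array([d[1],-d[0]]);print("yaw",np.degrees(np.arctan2(-d[0],d[1])),"rail n.x",n@E[0][:2])
# board corners
bc=onz(C,[[178,176],[414,174],[404,289.5],[188,290.5]],.018);print(bc.round(4),[np.linalg.norm(bc[i]-bc[i-1]).round(4) for i in range(4)])
m=blue(im,(180,170,330,260));cn=max(cv2.findContours(m,cv2.RETR_EXTERNAL,cv2.CHAIN_APPROX_NONE)[0],key=cv2.contourArea)
rc=cv2.boxPoints(cv2.minAreaRect(cn));W=onz(C,rc,.038)
J=lambda X:np.c_[X[:,:2]@n-n@E[0][:2], X[:,:2]@d]
print("blue corners rel rail (x), along d",J(W).round(4),[np.linalg.norm(W[i]-W[i-1]).round(4) for i in range(4)])
print("board rel rail",J(bc).round(4))
print("bush",J(onz(C,[[382,265]],.057)).round(4))
B=cam("scene");S=cam("side")
print("bush tri scene",tri(C,[382,265],B,np.array([386,380])/5+[210,150]))
q=rc.mean(0);print("blue ctr tri",tri(C,q,B,[268.6,177.5]),tri(C,q,S,[274.8,255.1]))
E
```

```text
rail edge [-7.65707694e-03  2.72947929e+02] 88 0.22109387945205003
yaw -15.755778735438012 rail n.x 0.5629640051130904
[[ 0.4033 -0.1629  0.018 ]
 [ 0.4882  0.1383  0.018 ]
 [ 0.6537  0.0947  0.018 ]
 [ 0.5666 -0.2104  0.018 ]] [np.float64(0.1701), np.float64(0.3129), np.float64(0.1711), np.float64(0.3172)]
blue corners rel rail (x), along d [[-0.0917  0.007 ]
 [-0.1111  0.0657]
 [-0.0749  0.0766]
 [-0.0545  0.0166]] [np.float64(0.0383), np.float64(0.0619), np.float64(0.0378), np.float64(0.0634)]
board rel rail [[-0.1306 -0.0472]
 [-0.1306  0.2656]
 [ 0.0405  0.2686]
 [ 0.0395 -0.0486]]
bush [[-0.0175  0.221 ]]
bush tri scene (array([0.58631105, 0.06553342, 0.05400762]), [np.float64(0.49503331426523217), np.float64(0.49503331426525965)])
blue ctr tri (array([ 0.47554036, -0.09182352,  0.02716054]), [np.float64(0.424975675623867), np.float64(0.42497567562388566)]) (array([ 0.47421242, -0.09087493,  0.03446239]), [np.float64(0.3741241742816418), np.float64(0.37412417428147177)])
```

View pics/w1c.png

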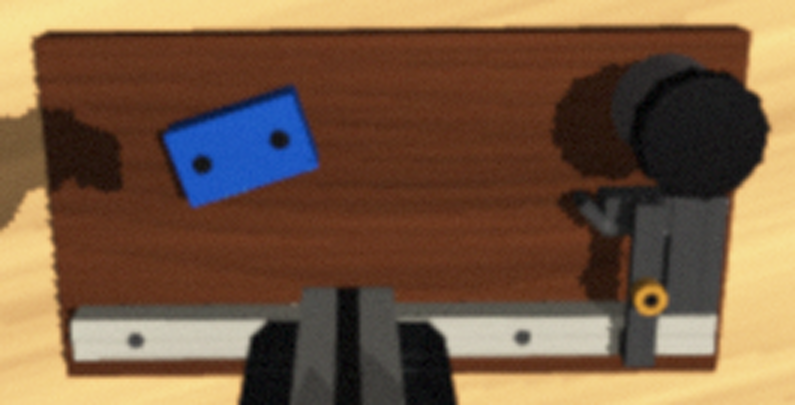

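The numbers agree with the text:
- **Rail to board edges:** measured +40 / −130.6 mm (given +40 / −130).
- **Board:** measured 170 × 315 mm (given 170 × 320).
- **Bush:** measured 17.5 mm from the rail (given 18), at a height of 52–54 mm from two views (given 57).
- **Spacer body:** measured z of 27–34 mm (given 18–38 for the full body).

The spacer sits at about jig (−38, −67) and is turned about +18°. The crop shows the blue block with two dark marks, so this is the right one. The plan is to push its long side with both fingertips set parallel to the rail.

```bash
cat >> h.py <<'E'
YAW=np.radians(-15.76); d2=np.array([-np.sin(YAW),np.cos(YAW)]); n2=np.array([d2[1],-d2[0]])
RAIL=0.5630; Y0=0.1090
def toJ(X): X=np.atleast_2d(X); return np.c_[(X[:,:2]@n2-RAIL)*1e3+45,(X[:,:2]@d2-Y0)*1e3]
def fromJ(x,y,z): return np.r_[n2*((x-45)/1e3+RAIL)+d2*(y/1e3+Y0),z]
def rep(s=None):
    s=s or state(); R=Rn.from_quat(s["ee_rot"]).as_matrix(); F=s["wrist_force"]
    print("clk",round(s["clock"],2),"J",toJ(s["tcp_pos"]).round(1)[0],"z",(s["tcp_pos"][2]*1e3).round(1),
     "toolx ang vs rail dir (deg)",np.degrees(np.arctan2(-R[0,0],R[1,0])-YAW).round(2),"F jig x,y,z",(n2@F[:2]).round(1),(d2@F[:2]).round(1),F[2].round(1),"w",round(s["gripper_width"]*85.4,1),"j7",s["joints"][6].round(2))
    return s,R
def go(x,y,z):
    s,R=rep(); print("tool mm to go",(R.T@(fromJ(x,y,z)-s["tcp_pos"])*1e3).round(1))
def look(name,cname="wrist",zt=.038,roi=None):
    s=state(); C=cam(cname,s); im=camera(cname); cv2.imwrite(f"pics/{name}.png",im[:,:,::-1]); return C,im
E
python3 - <<'E'
from h import *
go(-92,-64,.024)
E
```

```text
clk 2.37 J [-94.6 -18.4] z 330.9 toolx ang vs rail dir (deg) -0.37 F jig x,y,z -0.5 0.4 -0.4 w -0.7 j7 1.23
tool mm to go [-45.7   3.3 306.9]
```

```bash
python3 -m handwheel '{"linear":[[-10,1,20],[-12,1,35],[-12,1,38],[-12,0,38],[0,0,38],[0,0,35],[0,0,25],[0,0,10]],"twist":[-0.2,-0.2,0,0,0,0,0,0]}' 25
python3 -m handwheel '{"linear":[[0,0,0]],"twist":[0]}'
python3 - <<'E'
from h import *
go(-92,-64,.024)
look("w2")
E
```

```text
clock: 3.03
tcp_pos: [0.4213, -0.0715, 0.0894]
ee_rot: [0.797, 0.605, -0.001, -0.002]
wrist_force: [0.0, 0.7, 0.1]
gripper_width: 0.291
clock: 3.12
tcp_pos: [0.4215, -0.0717, 0.0902]
ee_rot: [0.797, 0.605, -0.001, -0.002]
wrist_force: [0.3, 0.7, 0.1]
gripper_width: 0.294
clk 3.12 J [-92.9 -63.5] z 90.2 toolx ang vs rail dir (deg) 0.16 F jig x,y,z 0.1 0.8 0.1 w 25.1 j7 1.31
tool mm to go [-0.5  1.2 66.2]
```

View pics/w2.png

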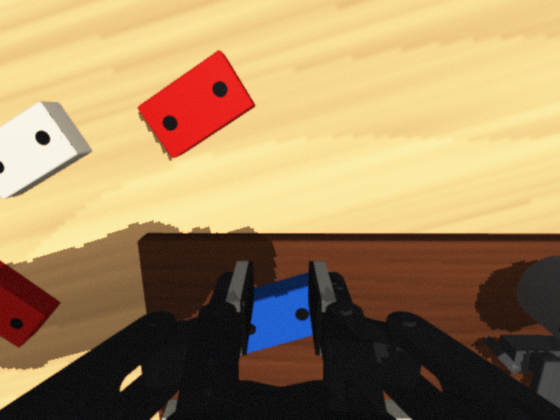

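```bash
python3 -m handwheel '{"linear":[[0,0,20],[0,0,25],[0,0,15],[0,0,6],[0,0,0]],"twist":[0,0,0,0,0]}'
python3 - <<'E'
from h import *
rep(); look("s2","scene")
E
python3 - <<'E'
import cv2
a=cv2.imread("pics/s2.png");cv2.imwrite("pics/s2c.png",cv2.resize(a[110:262,210:370],None,fx=3.9,fy=3.9,interpolation=cv2.INTER_CUBIC))
E
```

```text
clock: 3.58
tcp_pos: [0.4305, -0.0741, 0.0348]
ee_rot: [0.797, 0.604, -0.003, -0.004]
wrist_force: [-0.5, -0.1, 0.6]
gripper_width: 0.291
clk 3.58 J [-83.6 -63.4] z 34.8 toolx ang vs rail dir (deg) 0.1 F jig x,y,z -0.4 -0.2 0.6 w 24.9 j7 0.95
```

View pics/s2c.png

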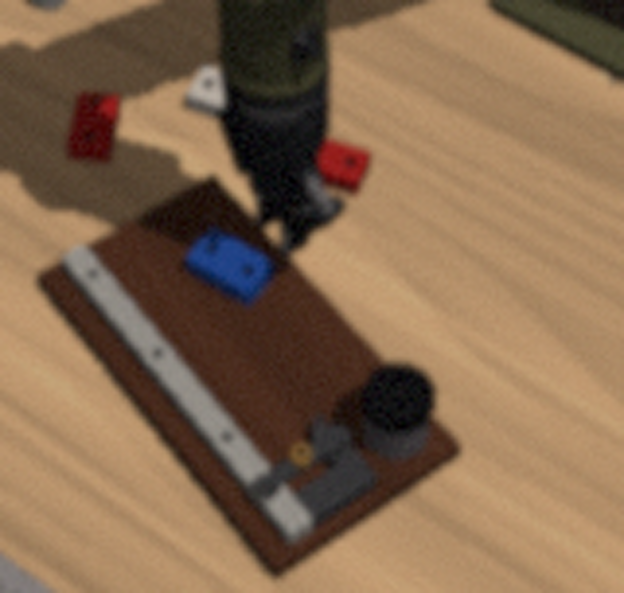

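```bash
python3 - <<'E'
from h import *
s=state();print(s["joints"].round(3)); go(-83,-64,.026)
E
```

```text
[ 0.082  0.861 -0.025  2.25   0.41   0.044  0.953]
clk 3.63 J [-83.9 -63.6] z 35.3 toolx ang vs rail dir (deg) 0.08 F jig x,y,z -0.2 -0.3 -0.9 w 25.0 j7 0.95
tool mm to go [-0.3  1.   9.3]
```

The arm's near-reach limit (joint 6 at 0.04) held the tool at X≈−84, z≈35 instead of −92 and 24. I'll move a little along the board, then go forward and down along that limit before touching the spacer.

```bash
python3 -m handwheel '{"linear":[[5,2,0],[0,2,3],[0,1,3],[0,0,2],[0,0,0]],"twist":[0,0,0,0,0]}' 20
python3 - <<'E'
from h import *
s,R=rep();print(s["joints"].round(3)); look("s3","side")
a=cv2.imread("pics/s3.png");cv2.imwrite("pics/s3c.png",cv2.resize(a[185:300,220:330],None,fx=5,fy=5,interpolation=cv2.INTER_CUBIC))
E
```

```text
clock: 4.05
tcp_pos: [0.4357, -0.0712, 0.0268]
ee_rot: [0.797, 0.604, -0.004, -0.004]
wrist_force: [-0.1, 0.6, 0.1]
gripper_width: 0.236
clk 4.05 J [-79.3 -59.1] z 26.8 toolx ang vs rail dir (deg) 0.02 F jig x,y,z -0.3 0.6 0.1 w 20.1 j7 0.81
[ 0.077  0.881 -0.031  2.236  0.545  0.043  0.809]
```

View pics/s3c.png

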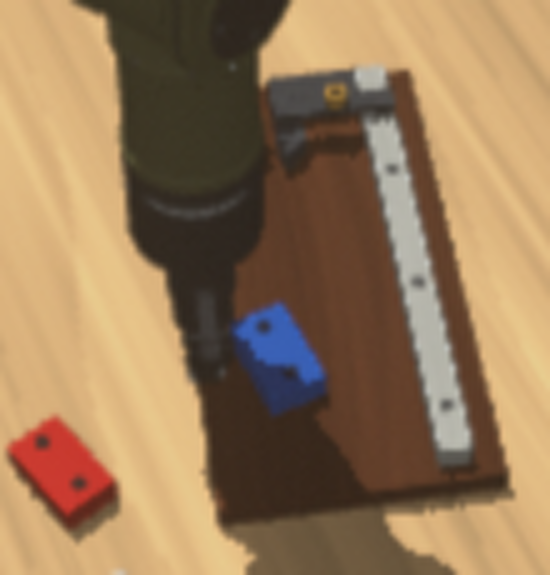

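The side crop shows the fingers just robot-side of the blue block, low enough at z≈27 mm. Now a slow push.

```bash
python3 -m handwheel '{"linear":[[0,2,0],[0,4,0],[0,4,0],[0,4,0],[0,4,0],[0,4,0],[0,4,1],[0,2,1]],"twist":[0,0,0,0,0,0,0,0]}'
python3 - <<'E'
from h import *
s,R=rep();print(s["joints"].round(3)); look("s4","scene")
a=cv2.imread("pics/s4.png");cv2.imwrite("pics/s4c.png",cv2.resize(a[150:262,210:330],None,fx=5,fy=5,interpolation=cv2.INTER_CUBIC))
E
```

```text
clock: 4.77
tcp_pos: [0.463, -0.0793, 0.0241]
ee_rot: [0.798, 0.603, -0.004, -0.004]
wrist_force: [-1.3, 0.4, 0.3]
gripper_width: 0.235
clk 4.77 J [-50.9 -59.6] z 24.1 toolx ang vs rail dir (deg) -0.04 F jig x,y,z -1.4 0.0 0.3 w 20.1 j7 0.83
[ 0.128  0.89  -0.09   2.152  0.543  0.133  0.826]
```

View pics/s4c.png

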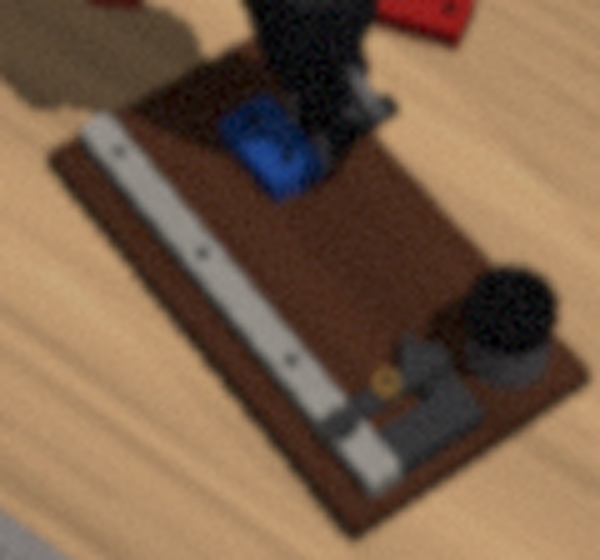

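```bash
python3 -m handwheel '{"linear":[[0,4,0],[0,5,0],[0,6,0],[0,6,0],[0,6,0],[0,6,0],[0,5,0],[0,4,0]],"twist":[0,0,0,0,0,0,0,0]}'
python3 -m handwheel '{"linear":[[0,2,0],[0,1,0],[0,0,0]],"twist":[0,0,0]}'
python3 - <<'E'
from h import *
s,R=rep();C,im=look("w5");C2,i2=look("s5","scene");C3,i3=look("d5","side")
a=i2[150:262,210:330,::-1];b=i3[185:297,240:330,::-1]
cv2.imwrite("pics/s5c.png",cv2.resize(np.hstack([a,b]),None,fx=3.7,fy=3.7,interpolation=cv2.INTER_CUBIC))
E
```

```text
clock: 5.48
tcp_pos: [0.5033, -0.0907, 0.0236]
ee_rot: [0.798, 0.603, -0.004, -0.004]
wrist_force: [-0.2, -0.1, 1.4]
gripper_width: 0.232
clock: 5.73
tcp_pos: [0.5056, -0.0913, 0.0235]
ee_rot: [0.797, 0.603, -0.004, -0.005]
wrist_force: [0.8, -0.6, 0.7]
gripper_width: 0.237
clk 5.73 J [ -6.6 -59.6] z 23.5 toolx ang vs rail dir (deg) -0.02 F jig x,y,z 0.9 -0.3 0.7 w 20.2 j7 0.87
```

View pics/s5c.png

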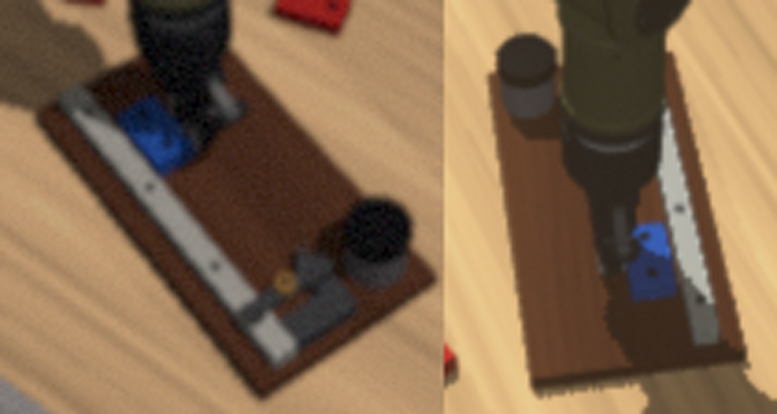

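View pics/w5.png

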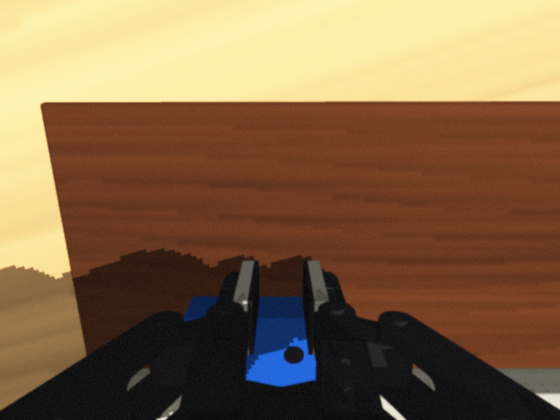

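The spacer is nearly parallel to the rail with a few mm left. I'll keep pushing in small steps until force builds.

```bash
python3 -m handwheel '{"linear":[[0,1.5,0],[0,1.5,0],[0,0,0],[0,0,0]],"twist":[0,0,0,0]}'; python3 -m handwheel '{"linear":[[0,1,0],[0,1,0],[0,0,0]],"twist":[0,0,0]}'
python3 -c "
from h import *
rep()"
```

```text
clock: 6.22
tcp_pos: [0.5085, -0.0921, 0.0235]
ee_rot: [0.797, 0.603, -0.004, -0.004]
wrist_force: [-0.0, -0.6, -0.9]
gripper_width: 0.231
clock: 6.47
tcp_pos: [0.5105, -0.0927, 0.0235]
ee_rot: [0.797, 0.603, -0.004, -0.004]
wrist_force: [0.5, 0.6, -0.9]
gripper_width: 0.233
clk 6.47 J [ -1.5 -59.6] z 23.5 toolx ang vs rail dir (deg) -0.02 F jig x,y,z 0.3 0.7 -0.9 w 19.9 j7 0.87
```

```bash
python3 -m handwheel '{"linear":[[0,1,0],[0,0,0],[0,0,0]],"twist":[0,0,0]}';python3 -m handwheel '{"linear":[[0,1,0],[0,0,0],[0,0,0]],"twist":[0,0,0]}';python3 -m handwheel '{"linear":[[0,1,0],[0,0,0],[0,0,0]],"twist":[0,0,0]}'
python3 - <<'E'
from h import *
s,R=rep();C2,i2=look("s6","scene");C3,i3=look("d6","side")
a=i2[150:262,210:330,::-1];b=i3[185:297,240:330,::-1]
cv2.imwrite("pics/s6c.png",cv2.resize(np.hstack([a,b]),None,fx=3.7,fy=3.7,interpolation=cv2.INTER_CUBIC))
E
```

```text
clock: 6.72
tcp_pos: [0.5109, -0.093, 0.0235]
ee_rot: [0.797, 0.603, -0.004, -0.005]
wrist_force: [-0.5, -0.1, 1.2]
gripper_width: 0.237
clock: 6.97
tcp_pos: [0.5109, -0.093, 0.0234]
ee_rot: [0.797, 0.603, -0.005, -0.005]
wrist_force: [-4.0, 1.9, 2.4]
gripper_width: 0.236
clock: 7.22
tcp_pos: [0.511, -0.093, 0.0233]
ee_rot: [0.797, 0.604, -0.006, -0.006]
wrist_force: [-5.2, 2.0, 3.6]
gripper_width: 0.231
clk 7.22 J [ -1.  -59.7] z 23.3 toolx ang vs rail dir (deg) 0.01 F jig x,y,z -5.5 0.5 3.6 w 19.7 j7 0.88
```

View pics/s6c.png

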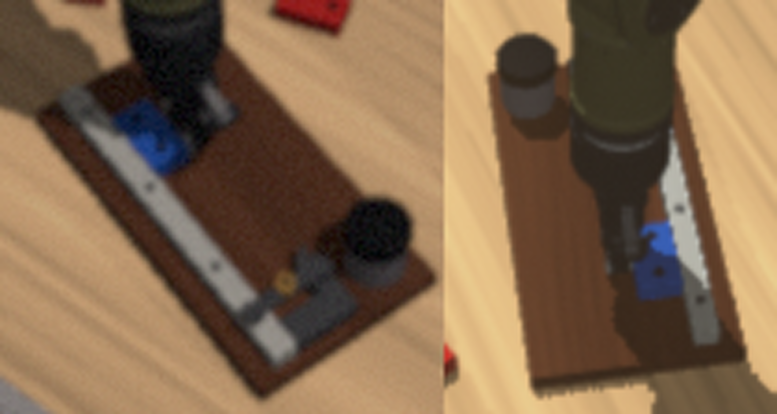

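The push stalled at X=−1.0 with 5.5 N, so the spacer is flat on the rail. I'll retreat, rise, and turn the tool 90° to push from behind.

```bash
python3 -m handwheel '{"linear":[[0,-4,0],[0,-10,0],[0,-12,0],[0,-4,-15],[0,0,-30],[0,0,-38],[0,0,-38],[0,0,-20]],"twist":[0,0,0,0,0,0,0,0]}'
python3 -m handwheel '{"linear":[[0,0,0],[0,0,0]],"twist":[0,0]}'
python3 - <<'E'
from h import *
s,R=rep();C,im=look("w7")
m=blue(im,(60,60,500,400));cn=max(cv2.findContours(m,cv2.RETR_EXTERNAL,cv2.CHAIN_APPROX_NONE)[0],key=cv2.contourArea)
rc=cv2.boxPoints(cv2.minAreaRect(cn));print(rc.round(1),toJ(onz(C,rc,.038)).round(1))
E
```

```text
clock: 7.98
tcp_pos: [0.4889, -0.0858, 0.1687]
ee_rot: [0.798, 0.603, -0.001, -0.002]
wrist_force: [-0.4, 0.4, 0.5]
gripper_width: 0.235
clock: 8.15
tcp_pos: [0.4879, -0.0861, 0.1661]
ee_rot: [0.798, 0.603, -0.002, -0.003]
wrist_force: [-0.6, -0.5, -0.4]
gripper_width: 0.234
clk 8.15 J [-25.1 -59.3] z 166.1 toolx ang vs rail dir (deg) -0.08 F jig x,y,z -0.4 -0.6 -0.4 w 20.0 j7 0.96
[[231. 283.]
 [231. 239.]
 [300. 239.]
 [300. 283.]] [[  43.1 -102.9]
 [   2.6 -101.2]
 [   2.6  -43.9]
 [  43.1  -43.3]]
```

View pics/w7.png

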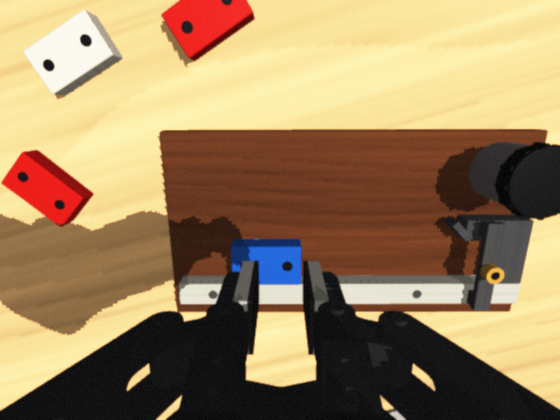

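```bash
python3 -m handwheel '{"linear":[[-12,8,0],[-24,16,0],[-24,16,0],[-11,8,0],[0,0,0],[0,0,0],[0,0,0],[0,0,0]],"twist":[0,0,0,0,-5,-7,-7,-7]}' 0
python3 -m handwheel '{"linear":[[0,0,0],[0,0,0],[0,0,0],[0,0,0],[0,0,0],[0,0,0],[0,0,0],[0,0,0]],"twist":[-7,-7,-7,-7,-7,-7,-7,-7]}'
python3 -m handwheel '{"linear":[[0,0,0],[0,0,0],[0,0,0]],"twist":[-5,-3,0]}'
python3 - <<'E'
from h import *
s,R=rep();print(s["joints"].round(2));C,im=look("w8")
E
```

```text
clock: 8.87
tcp_pos: [0.5123, -0.1664, 0.1629]
ee_rot: [0.639, 0.769, -0.003, -0.006]
wrist_force: [-0.5, 0.7, 0.1]
gripper_width: -0.003
clock: 9.53
tcp_pos: [0.5123, -0.1663, 0.1629]
ee_rot: [0.203, 0.979, 0.0, -0.007]
wrist_force: [-0.2, -0.3, 0.6]
gripper_width: -0.0
clock: 9.78
tcp_pos: [0.5123, -0.1663, 0.1628]
ee_rot: [0.136, 0.991, 0.001, -0.007]
wrist_force: [0.1, 0.2, 0.6]
gripper_width: -0.002
clk 9.78 J [  20.2 -130. ] z 162.8 toolx ang vs rail dir (deg) 90.08 F jig x,y,z 0.0 0.3 0.6 w -0.1 j7 2.35
[ 0.7   0.8  -0.83  1.86  0.77  0.85  2.35]
```

View pics/w8.png

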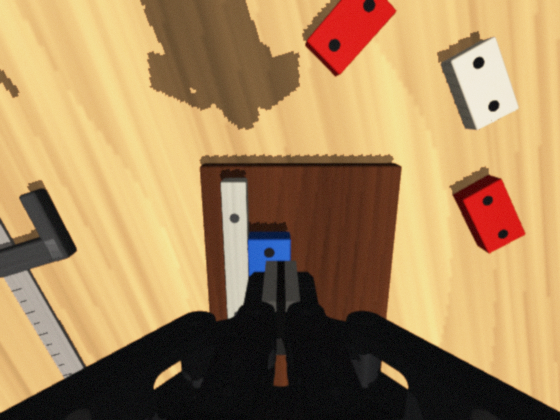

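The spacer is flush along the rail at about (270,255), and the tool is turned 90.1° to it. I'll lower behind the tail, which is at Y≈−102.

```bash
python3 -m handwheel '{"linear":[[-2,0,20],[-2,0,35],[-1,0,35],[0,0,30],[0,0,14],[0,0,5],[0,0,0]],"twist":[0,0,0,0,0,0,0]}'
python3 - <<'E'
from h import *
s,R=rep();print(s["joints"].round(2));C,im=look("w9");C2,i2=look("s9","scene");C3,i3=look("d9","side")
a=i2[150:262,210:330,::-1];b=i3[185:297,240:330,::-1]
cv2.imwrite("pics/s9c.png",cv2.resize(np.hstack([a,b]),None,fx=3.7,fy=3.7,interpolation=cv2.INTER_CUBIC))
E
```

```text
clock: 10.42
tcp_pos: [0.5151, -0.1675, 0.0239]
ee_rot: [0.137, 0.99, 0.0, -0.008]
wrist_force: [0.9, 0.4, 0.2]
gripper_width: -0.001
clk 10.42 J [  23.2 -130.3] z 23.9 toolx ang vs rail dir (deg) 89.96 F jig x,y,z 0.8 0.7 0.2 w -0.1 j7 2.13
[ 0.59  0.99 -0.63  1.92  1.03  0.62  2.13]
```

View pics/s9c.png

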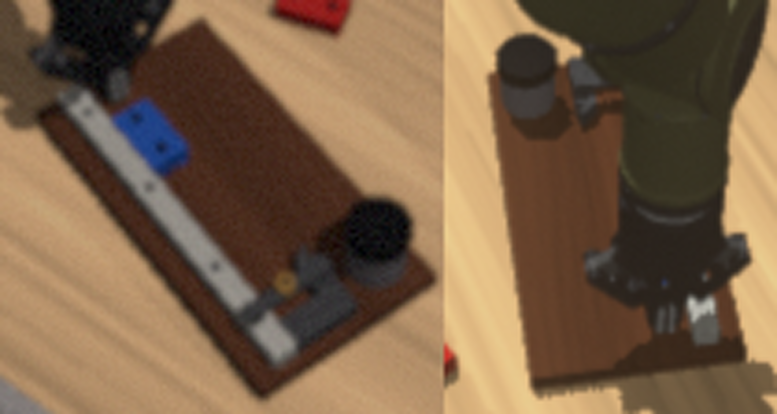

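View pics/w9.png

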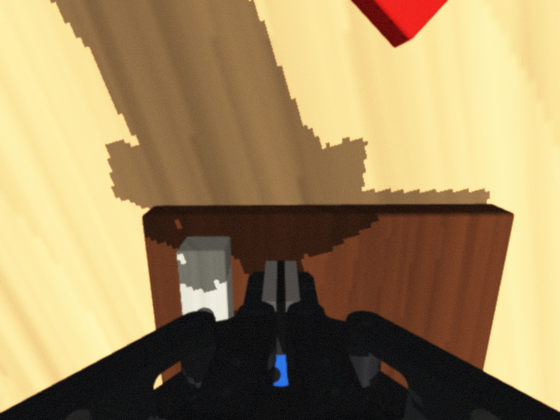

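```bash
python3 - <<'E'
from h import *
p=np.load("w1.npy");C=cam("wrist",dict(tcp_pos=p[:3],ee_rot=p[3:]))
print("jar w1",toJ(onz(C,[[398.5,208]],.076)))
A=cam("scene");S=cam("side");x,e=tri(A,np.array([510,310])/5+[210,150],S,np.array([112,80])/5+[240,185]);print("jar lid tri",toJ(x),x[2],e)
E
python3 -m handwheel '{"linear":[[0,3,0],[0,5,0],[0,5,0],[0,4,0],[0,4,0],[0,4,0],[-0.2,4,0],[-0.2,4,0]],"twist":[0,0,0,0,0,0,0,0]}'
python3 -c "
from h import *
rep()"
```

```text
jar w1 [[-55.97282629 121.09876696]]
jar lid tri [[-49.46686266 124.23357229]] 0.0655867500154753 [np.float64(0.20524257561351308), np.float64(0.20524257561351897)]
clock: 11.23
tcp_pos: [0.5254, -0.136, 0.0252]
ee_rot: [0.137, 0.991, 0.0, -0.006]
wrist_force: [0.1, 0.4, -0.8]
gripper_width: 0.002
clk 11.23 J [ 24.6 -97.2] z 25.2 toolx ang vs rail dir (deg) 89.99 F jig x,y,z -0.0 0.4 -0.8 w 0.1 j7 2.07
```

```bash
python3 -m handwheel '{"linear":[[0,4,0],[-0.2,4,0],[0,4,0],[-0.2,4,0],[0,4,0],[-0.2,4,0],[0,3,0],[0,2,0]],"twist":[0,0,0,0,0,0,0,0]}'
python3 - <<'E'
from h import *
s,R=rep();print(s["joints"].round(2));C2,i2=look("s10","scene");C3,i3=look("d10","side")
a=i2[150:262,210:330,::-1];b=i3[185:297,240:330,::-1]
cv2.imwrite("pics/s10c.png",cv2.resize(np.hstack([a,b]),None,fx=3.7,fy=3.7,interpolation=cv2.INTER_CUBIC))
E
```

```text
clock: 11.9
tcp_pos: [0.534, -0.108, 0.0252]
ee_rot: [0.137, 0.991, 0.0, -0.006]
wrist_force: [-0.3, -0.6, -0.5]
gripper_width: -0.0
clk 11.9 J [ 25.3 -67.9] z 25.2 toolx ang vs rail dir (deg) 90.01 F jig x,y,z -0.1 -0.7 -0.5 w -0.0 j7 2.03
[ 0.48  0.99 -0.63  1.91  1.02  0.62  2.03]
```

View pics/s10c.png

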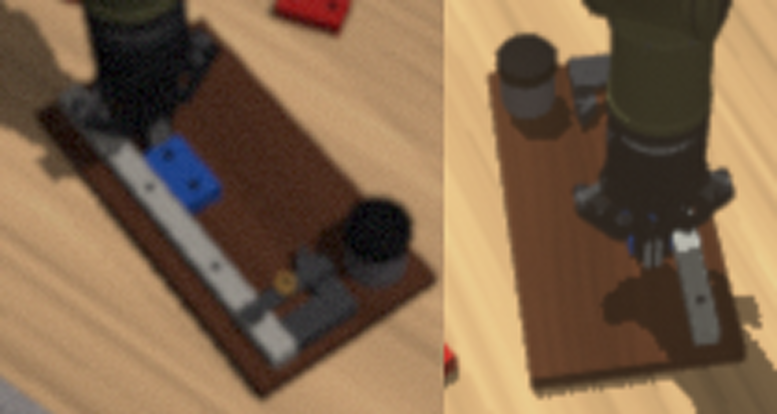

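```bash
cat >> h.py <<'E'
def edge(im,C,z=.038):
    """sub-pixel rail-side edge of the blue block in jig mm, from an upsampled blueness threshold"""
    f=im.astype(np.float32); b=f[...,2]-f[...,0]; k=8
    b=cv2.resize(b[140:270,200:350],None,fx=k,fy=k,interpolation=cv2.INTER_LINEAR)
    m=(b>0.5*np.percentile(b[b>25],60)).astype(np.uint8)
    cn=max(cv2.findContours(m,cv2.RETR_EXTERNAL,cv2.CHAIN_APPROX_NONE)[0],key=cv2.contourArea)[:,0]
    J=toJ(onz(C,(cn+.5)/k-.5+[200,140],z)); 
    lo,hi=J[:,1].min(),J[:,1].max(); out=[]
    for q in np.linspace(lo+12,hi-12,9):
        out.append([q,J[abs(J[:,1]-q)<2,0].max()])
    out=np.array(out); p=np.polyfit(out[:,0],out[:,1],1)
    print("blue Y",lo.round(1),hi.round(1),"rail edge X mid",np.polyval(p,(lo+hi)/2).round(2),"slope deg",np.degrees(np.arctan(p[0])).round(2),"resid",np.std(out[:,1]-np.polyval(p,out[:,0])).round(2))
E
python3 - <<'E'
from h import *
A=cam("scene")
for n in("s9","s10"): edge(cv2.imread(f"pics/{n}.png")[:,:,::-1],A)
E
```

```text
blue Y -100.0 -31.5 rail edge X mid 46.84 slope deg -0.19 resid 0.24
blue Y -57.3 11.5 rail edge X mid 46.88 slope deg -0.86 resid 0.22
```

The edge is still on the rail (46.88 against 46.84 mm when it was pressed). I'll go on.

```bash
python3 -m handwheel '{"linear":[[0,3,0],[-0.2,4,0],[0,4,0],[-0.2,4,0],[0,4,0],[-0.2,4,0],[0,4,0],[0,4,0]],"twist":[0,0,0,0,0,0,0,0]}'
python3 -m handwheel '{"linear":[[0,4,0],[-0.2,4,0],[0,4,0],[0,4,0],[0,4,0],[-0.2,4,0],[0,3,0],[0,1,0]],"twist":[0,0,0,0,0,0,0,0]}'
python3 - <<'E'
from h import *
s,R=rep();print(s["joints"].round(2));C2,i2=look("s11","scene");C3,i3=look("d11","side")
edge(i2,C2)
a=i2[150:262,210:330,::-1];b=i3[185:297,240:330,::-1]
cv2.imwrite("pics/s11c.png",cv2.resize(np.hstack([a,b]),None,fx=3.7,fy=3.7,interpolation=cv2.INTER_CUBIC))
E
```

```text
clock: 12.67
tcp_pos: [0.5429, -0.0785, 0.0251]
ee_rot: [0.137, 0.991, 0.0, -0.006]
wrist_force: [0.4, -0.4, 0.7]
gripper_width: 0.003
clock: 13.33
tcp_pos: [0.5512, -0.0512, 0.0252]
ee_rot: [0.137, 0.991, 0.001, -0.006]
wrist_force: [-0.1, -0.3, 0.8]
gripper_width: 0.0
clk 13.33 J [26.4 -8.6] z 25.2 toolx ang vs rail dir (deg) 90.02 F jig x,y,z -0.0 -0.4 0.8 w 0.0 j7 1.95
[ 0.38  1.   -0.64  1.89  1.01  0.63  1.95]
blue Y 2.1 70.2 rail edge X mid 46.85 slope deg -0.05 resid 0.2
```

View pics/s11c.png

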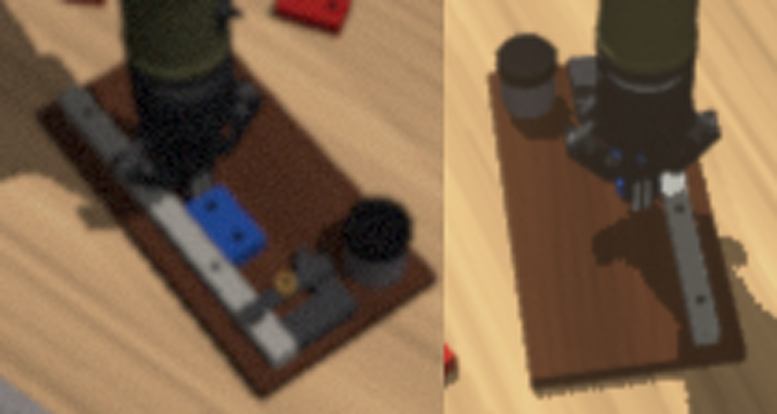

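Still flush, with slope −0.05°. The next stretch takes it past the lead-in and under the bridge.

```bash
python3 -m handwheel '{"linear":[[0,3,0],[0,4,0],[-0.2,4,0],[0,4,0],[0,4,0],[-0.2,4,0],[0,4,0],[0,4,0]],"twist":[0,0,0,0,0,0,0,0]}'
python3 -m handwheel '{"linear":[[0,4,0],[-0.2,4,0],[0,4,0],[0,3,0],[0,1,0]],"twist":[0,0,0,0,0]}'
python3 - <<'E'
from h import *
s,R=rep();print(s["joints"].round(2));C2,i2=look("s12","scene");C3,i3=look("d12","side")
edge(i2,C2)
a=i2[150:262,210:330,::-1];b=i3[185:297,240:330,::-1]
cv2.imwrite("pics/s12c.png",cv2.resize(np.hstack([a,b]),None,fx=3.7,fy=3.7,interpolation=cv2.INTER_CUBIC))
E
```

```text
clock: 14.1
tcp_pos: [0.5597, -0.022, 0.0251]
ee_rot: [0.137, 0.991, 0.0, -0.006]
wrist_force: [-0.8, -0.9, 0.1]
gripper_width: -0.005
clock: 14.52
tcp_pos: [0.5645, -0.0061, 0.0251]
ee_rot: [0.137, 0.991, 0.001, -0.006]
wrist_force: [-0.4, -0.2, 0.3]
gripper_width: -0.001
clk 14.52 J [26.9 38.4] z 25.1 toolx ang vs rail dir (deg) 90.02 F jig x,y,z -0.4 -0.3 0.3 w -0.1 j7 1.9
[ 0.3   1.01 -0.65  1.85  0.98  0.65  1.9 ]
blue Y 49.9 102.9 rail edge X mid 46.83 slope deg -0.15 resid 0.24
```

View pics/s12c.png

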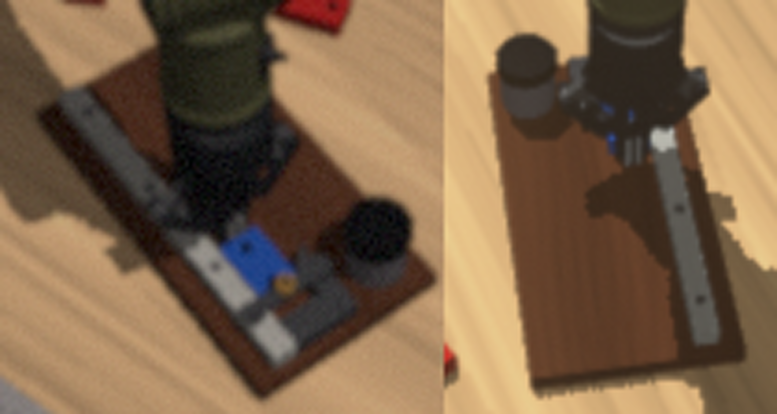

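The nose is now under the bridge and still flush. I'll do the last ~16 mm slowly, until force appears.

```bash
python3 -m handwheel '{"linear":[[0,2,0],[0,3,0],[0,3,0],[0,2,0],[0,1,0],[0,0,0]],"twist":[0,0,0,0,0,0]}'
python3 -m handwheel '{"linear":[[0,1,0],[0,1,0],[0,0,0],[0,0,0]],"twist":[0,0,0,0]}'
python3 -m handwheel '{"linear":[[0,1,0],[0,1,0],[0,0,0],[0,0,0]],"twist":[0,0,0,0]}'
python3 -c "
from h import *
rep()"
```

```text
clock: 15.12
tcp_pos: [0.5673, 0.004, 0.0251]
ee_rot: [0.137, 0.991, 0.0, -0.006]
wrist_force: [0.1, -0.2, -0.3]
gripper_width: 0.002
clock: 15.45
tcp_pos: [0.5677, 0.0055, 0.025]
ee_rot: [0.137, 0.991, 0.0, -0.006]
wrist_force: [-0.7, 0.4, 0.4]
gripper_width: 0.001
clock: 15.78
tcp_pos: [0.5683, 0.0076, 0.025]
ee_rot: [0.137, 0.991, 0.0, -0.006]
wrist_force: [1.6, -0.5, 0.4]
gripper_width: -0.004
clk 15.78 J [26.9 52.6] z 25.0 toolx ang vs rail dir (deg) 89.99 F jig x,y,z 1.7 -0.1 0.4 w -0.4 j7 1.89
```

```bash
for i in 1 2; do :; done; python3 -m handwheel '{"linear":[[0,1,0],[0,0,0],[0,0,0]],"twist":[0,0,0]}'
python3 -m handwheel '{"linear":[[0,1,0],[0,0,0],[0,0,0]],"twist":[0,0,0]}'
python3 -m handwheel '{"linear":[[0,1,0],[0,0,0],[0,0,0]],"twist":[0,0,0]}'
python3 -c "
from h import *
rep()"
```

```text
clock: 16.03
tcp_pos: [0.5686, 0.0085, 0.025]
ee_rot: [0.137, 0.991, 0.0, -0.006]
wrist_force: [0.4, -0.2, 0.4]
gripper_width: 0.002
clock: 16.28
tcp_pos: [0.5688, 0.0094, 0.025]
ee_rot: [0.137, 0.991, 0.0, -0.006]
wrist_force: [0.1, 0.1, -0.2]
gripper_width: 0.0
clock: 16.53
tcp_pos: [0.5689, 0.0094, 0.025]
ee_rot: [0.138, 0.99, -0.001, -0.006]
wrist_force: [-0.5, -1.9, 1.3]
gripper_width: 0.003
clk 16.53 J [26.9 54.5] z 25.0 toolx ang vs rail dir (deg) 89.95 F jig x,y,z -0.0 -2.0 1.3 w 0.3 j7 1.88
```

Contact with the stop at Y=54.5, as predicted (54–55). I'll press a little more to confirm, then look.

```bash
python3 -m handwheel '{"linear":[[0,1,0],[0,1,0],[0,0,0],[0,0,0]],"twist":[0,0,0,0]}'
python3 - <<'E'
from h import *
s,R=rep();C2,i2=look("s13","scene");C3,i3=look("d13","side")
edge(i2,C2)
a=i2[150:262,210:330,::-1];b=i3[185:297,240:330,::-1]
cv2.imwrite("pics/s13c.png",cv2.resize(np.hstack([a,b]),None,fx=3.7,fy=3.7,interpolation=cv2.INTER_CUBIC))
E
```

```text
clock: 16.87
tcp_pos: [0.5689, 0.0094, 0.0249]
ee_rot: [0.138, 0.99, -0.002, -0.007]
wrist_force: [-2.3, -5.1, 4.2]
gripper_width: 0.002
clk 16.87 J [26.9 54.6] z 24.9 toolx ang vs rail dir (deg) 89.89 F jig x,y,z -0.8 -5.5 4.2 w 0.1 j7 1.88
blue Y 65.3 103.4 rail edge X mid 47.26 slope deg 1.94 resid 0.1
```

View pics/s13c.png

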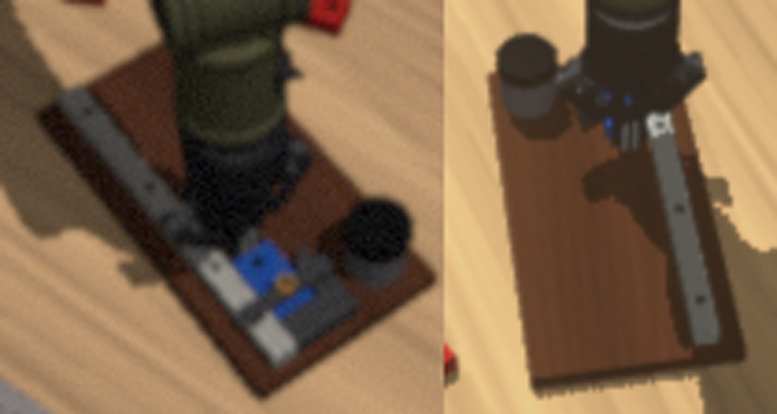

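It stalled at Y=54.6 with 5.5 N, and blue shows on both sides of the bridge. I'll back off straight, rise, and inspect.

```bash
python3 -m handwheel '{"linear":[[0,-2,0],[0,-5,0],[0,-12,0],[0,-15,0],[0,-15,-5],[0,-15,-25],[0,-10,-38],[0,-10,-35]],"twist":[0,0,0,0,0,0,0,0]}'
python3 -m handwheel '{"linear":[[0,0,-35],[0,0,-35],[0,0,-20],[0,0,0],[0,0,0]],"twist":[0,0,0,0,0]}'
python3 - <<'E'
from h import *
s,R=rep();C,im=look("w14");C2,i2=look("s14","scene");C3,i3=look("d14","side")
edge(i2,C2)
a=i2[150:262,210:330,::-1];b=i3[185:297,240:330,::-1]
cv2.imwrite("pics/s14c.png",cv2.resize(np.hstack([a,b]),None,fx=3.7,fy=3.7,interpolation=cv2.INTER_CUBIC))
E
```

```text
clock: 17.63
tcp_pos: [0.5469, -0.07, 0.1287]
ee_rot: [0.137, 0.99, 0.001, -0.007]
wrist_force: [1.3, -0.2, 0.8]
gripper_width: 0.001
clock: 18.05
tcp_pos: [0.5496, -0.0695, 0.2191]
ee_rot: [0.138, 0.99, 0.0, -0.005]
wrist_force: [-0.6, -0.1, -0.4]
gripper_width: -0.005
clk 18.05 J [ 29.8 -26.6] z 219.1 toolx ang vs rail dir (deg) 89.95 F jig x,y,z -0.6 -0.2 -0.4 w -0.4 j7 2.25
blue Y 67.1 103.4 rail edge X mid 47.15 slope deg 0.56 resid 0.1
```

View pics/s14c.png

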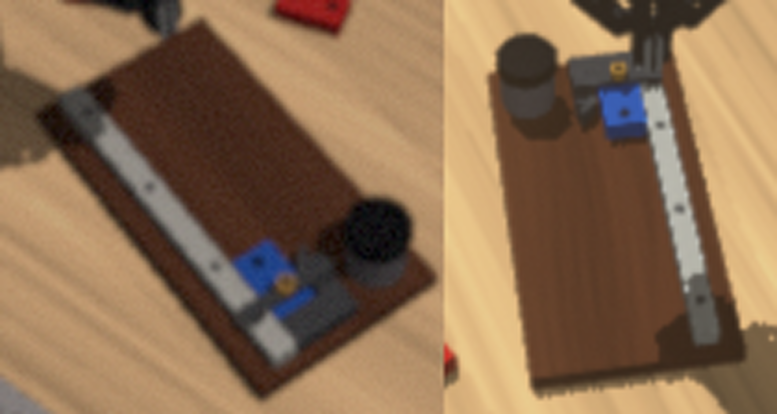

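View pics/w14.png

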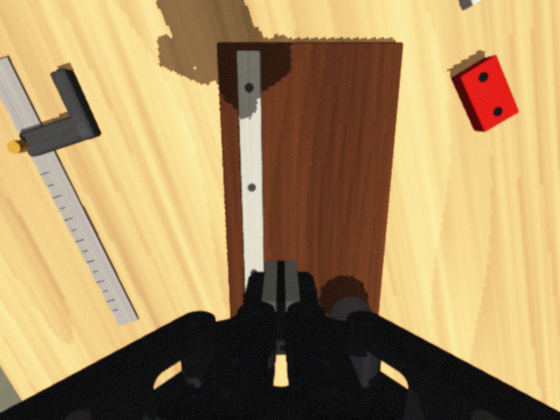

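Scene and side both show the spacer in the corner on the rail. The wrist camera isn't over the pocket, so I'll move there for a close check.

```bash
python3 -m handwheel '{"linear":[[0,15,0],[0,30,0],[0,35,0],[0,35,0],[0,35,0],[0,25,0],[0,10,0],[0,0,0]],"twist":[0,0,0,0,0,0,0,0]}'
python3 -m handwheel '{"linear":[[0,0,0]],"twist":[0]}'
python3 - <<'E'
from h import *
s,R=rep();C,im=look("w15");np.save("w15.npy",np.r_[s["tcp_pos"],s["ee_rot"]])
E
```

```text
clock: 18.87
tcp_pos: [0.5988, 0.1124, 0.2168]
ee_rot: [0.135, 0.991, 0.001, -0.007]
wrist_force: [-1.3, 0.4, 0.4]
gripper_width: -0.005
clock: 18.95
tcp_pos: [0.5988, 0.1078, 0.2165]
ee_rot: [0.137, 0.991, -0.001, -0.007]
wrist_force: [0.6, -1.1, -0.6]
gripper_width: 0.002
clk 18.95 J [ 29.  157.4] z 216.5 toolx ang vs rail dir (deg) 90.0 F jig x,y,z 0.9 -0.9 -0.6 w 0.2 j7 2.03
```

View pics/w15.png

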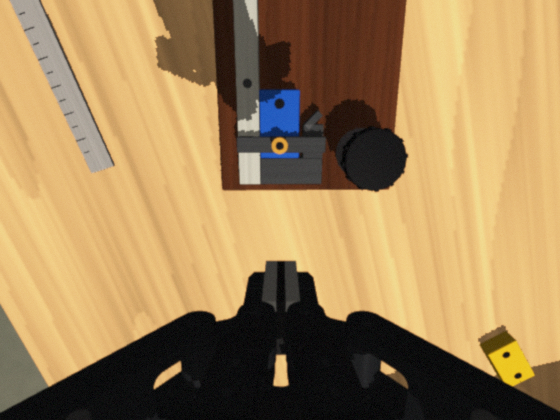

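```bash
python3 - <<'E'
from h import *
p=np.load("w15.npy");C=cam("wrist",dict(tcp_pos=p[:3],ee_rot=p[3:]))
im=cv2.imread("pics/w15.png")
cv2.imwrite("pics/w15c.png",cv2.resize(im[60:200,210:330],None,fx=4.2,fy=4.2,interpolation=cv2.INTER_CUBIC))
rgb=im[:,:,::-1].astype(float); b=rgb[...,2]-rgb[...,0]
m=blue(im[:,:,::-1].copy(),(210,60,340,200));ys,xs=np.nonzero(m);print(xs.min(),xs.max(),ys.min(),ys.max())
xm,x1=xs.min(),xs.max()+1;y0,y1=ys.min(),ys.max()+1
print("L/R top edges & Y ends (z .038):",toJ(onz(C,[[xm-.5,115],[x1-.5,115],[280,y0-.5],[280,y1-.5]],.038)).round(1))
print("rail top corner .036 + stop face expected px",proj(C,[fromJ(45,90,.036),fromJ(45,70,.036),fromJ(27,125,.036),fromJ(27,125,.038),fromJ(27,65,.038),fromJ(45,65,.038),fromJ(9,65,.038)]).round(1))
E
```

```text
259 299 89 158
L/R top edges & Y ends (z .038): [[ 45.5  86.7]
 [  9.1  86.7]
 [ 26.4  64.5]
 [ 26.4 125.3]]
rail top corner .036 + stop face expected px [[259.3 118.8]
 [258.9  95.2]
 [279.4 157.9]
 [279.4 158.2]
 [279.3  89.1]
 [258.7  89. ]
 [300.   89.1]]
```

View pics/w15c.png

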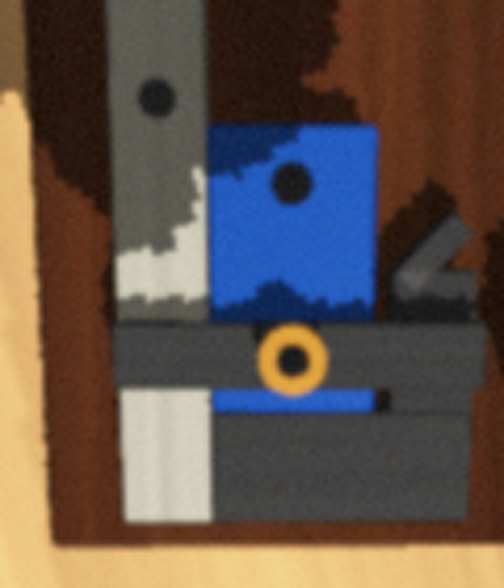

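The close crop shows the spacer flush to the rail, its nose touching the end stop, and a gap only on the lip side. It spans X 9–45.5 and Y 64.5–125.3, where 9–45 and 65–125 is expected. Before handing in I'll check that the other things haven't moved.

```bash
python3 - <<'E'
from h import *
C,i1=look("end","scene"); i0=cv2.imread("pics/scene0.png")[:,:,::-1]
h0,h1=[cv2.cvtColor(np.ascontiguousarray(i),cv2.COLOR_RGB2HSV) for i in(i0,i1)]
for n,(lo,hi,x0,y0,x1,y1) in dict(yellow=(22,32,405,235,440,262),mallet=(5,14,335,340,395,390),redA=(0,6,222,130,246,154),redB=(0,6,280,140,310,162)).items():
    o=[]
    for h in(h0,h1):
        r=h[y0:y1,x0:x1];m=(r[...,0]>=lo)&(r[...,0]<=hi)&(r[...,1]>190);o.append(np.argwhere(m).mean(0).round(1)+[y0,x0])
    print(n,o)
for n,(x0,y0,x1,y1) in dict(jar=(300,200,325,232),torch=(210,80,232,114),square=(155,205,245,285)).items():
    print(n,"mean abs diff",np.abs(i0[y0:y1,x0:x1].astype(int)-i1[y0:y1,x0:x1]).mean().round(1))
rep(); print(hand_in())
E
```

```text
yellow [array([250., 415.]), array([nan, nan])]
mallet [array([365.7, 365.8]), array([365.9, 366. ])]
redA [array([142.1, 233.4]), array([142.2, 233.5])]
redB [array([151.4, 294.1]), array([nan, nan])]
jar mean abs diff 6.4
torch mean abs diff 12.9
square mean abs diff 15.6
clk 19.05 J [ 29.8 155.8] z 216.9 toolx ang vs rail dir (deg) 89.83 F jig x,y,z 0.5 -0.1 -0.1 w 0.1 j7 2.03
the job is handed in; nothing more can be done
None<stdin>:7: RuntimeWarning: Mean of empty slice.
  ret = um.true_divide(
```

View pics/end.png

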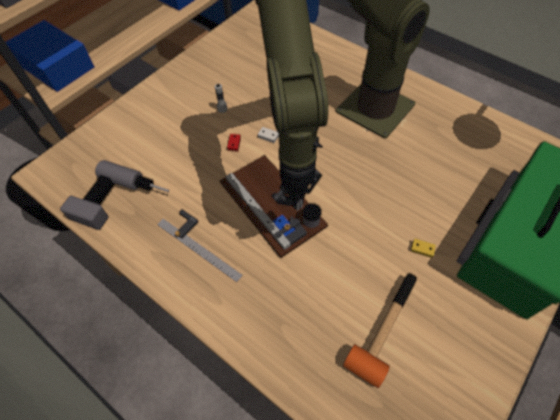

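The blue spacer is fully home in the corner pocket, and I handed the job in at 19 s of the 51 s allowed.

**What I did:** I pushed the spacer flat onto the rail at jig Y≈−73 mm with two fingertips, until the push stalled at 5.5 N. Then I pushed its tail with shut fingers along the rail, under the bridge and against the end stop, where it stalled at Y=54.6 mm, again with 5.5 N. After that I backed off and rose clear. I never lifted or gripped it.

**Seat check:** The last wrist view puts the spacer at X 9.1–45.5 and Y 64.5–125.3 mm, against 9–45 and 65–125 expected. It showed no gap at the rail or the stop.

**Staying on the rail:** At each stop along the push, the spacer's rail-side edge read within 0.05 mm of the pressed reading. One of those stops showed a slope of −0.9°, which I put down to pixel noise. Readings near the bridge (47.2 mm, slopes of 0.6–1.9°) were off because the bridge hid part of the block.

**Other things on the bench:**
- The mallet and one red block measured unmoved.
- The colour check failed for the yellow spare and the other red block. The yellow shows at its old place in the final picture; the arm hides that red block there.
- The jar, torch and square sit where they were by eye; their image-difference numbers (6–16) don't prove it, as I had no baseline for them.

**Reach limit:** My first descent was cut short by the arm's near-reach limit, about 9 mm off in X and 11 mm high. It touched nothing, and I corrected it before contact.

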